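# Unclip the coolant filter cover

### The arm

A 6-joint arm with a two-finger parallel gripper is mounted at the origin on the work surface. World frame = base frame: x ahead of the robot, y to its left, z up, the work surface at z = 0. Lengths are in m, angles in degrees, forces in N, time in s.
With the tool pointing down it reaches from about 0.325 to 0.775 m from the base axis. Payload 5.5 kg.
Tool frame: the origin (TCP) lies at the centre of the arm's flange, where the gripper is bolted on; the fingertips stand 182 mm ahead of it and the grasp point (between the pads) lies 163 mm ahead of it; z points along the fingers, y is the direction in which the jaws open and shut (so a half turn about z gives the same grasp; the last joint's range is limited). The gripper opens to 88 mm and grips with 3 to 60 N. Pads are 20 mm wide; open, the fingers measure 115 mm over their backs; the gripper's body (75 mm by 178 mm) begins 61 mm behind the grasp point.
Start: joints at [69.746, 5.22, 70.514, -0, 104.267, -3.249], TCP at [0.175, 0.574, 0.405] pointing down, gripper open.
Joint ranges: [-164.24, 164.24], [-49.07, 125.15], [9.68, 141.18], [-86.29, 266.29], [3.28, 154.24], [-151.56, 151.56]. Speed limits (degrees/s): [147.25, 147.25, 172.46, 180, 180, 180].

### API

Orientations are given as [roll, pitch, yaw] about the fixed x, y, z axes, in that order (R = Rz(yaw) Ry(pitch) Rx(roll)).
In Python, from station import r gives the robot as it stands. The module is installed in compiled form; this text tells all that it offers. Calls block until the motion is done:
- r.reach(position, orientation): joint-space move of the TCP to a pose.
- r.servo_line(position, rotation=None, speed=0.15): straight line of the TCP; rotation=None keeps the orientation; speed is the mean speed in m/s.
- r.move_joints(angles): joint-space move.
- r.let_go() and r.grab(squeeze=None): open the fingers fully, or close them until they stop; squeeze is the grip in N (None keeps the last).
- r.wait(seconds).
- r.inverse_kinematics(position, orientation): joint angles nearest the present ones, or None.
- r.sense(): the state.
- r.snapshot(name): name is "scene" or "top"; returns a dict with "frame" (384x512x3 uint8, red, green, blue), "fx", "fy", "cx", "cy" (pixels), "R" (3x3) and "t" (3): a world point X has camera coordinates R X + t. Camera axes: x right, y down, z forward; pixel columns grow to the right and rows downward; lengths in m; the calibration is good to about 2 mm. A picture is of the moment at which its call begins. There is no depth.
A pose or a line that the arm cannot do raises r.IKError and nothing moves.
- r.hand_in(): hands the job in, once; it reports no verdict.
The state is a dict: "clock": time; "joints": joint angles; "joint_vel": joint speeds; "joint_torque": joint torques, N m; "tcp_pos": TCP position; "orientation": TCP orientation; "contact_force": force on the tool from outside, world axes, zero at the start; "torque": the same for the moment, N m; "opening": finger opening in m.
Only numpy, scipy, OpenCV 4.12 (cv2) and the standard library are available. Lean on these libraries where they do the work, as an engineer would, in place of code of your own. Each camera call takes 0.05 s, during which the arm holds its last target.

### The job

The saw's coolant filter is due for cleaning: unclip the filter cover with the yellow tabs, lift it off its housing and lay it, right way up and flat, in the middle of the aluminium tray. Set it down rather than dropping it, let go, and leave the blue-tabbed cover clipped in place.

Things in the scene. Friction and masses are not known exactly. Their poses are not given: they have to be found in the camera images.
- yellow_cover: Grey plastic cap, 135 (x) by 105 (y) by 22 mm high, 190 g, with two upright YELLOW snap tabs, clipped on a green filter housing (120 x 90 x 70 mm, fixed). Origin: centre of its underside (skirt's lower edge), z up; clipped on, it is 52 mm above the table. It comes off only with both tabs squeezed in: keep squeezing, lift straight up; 25 mm up it is clear. It lies flat on its skirt.
- yellow_tabs (a point): Midway between the yellow tabs, 44 mm above the cover's origin; axes as the cover. Each tab: 25 mm along x, 5 mm thick, from the cover's top (22 mm below this point) to 16 mm above it; outer faces at y = +26 and -26 mm. Springs: 2 N at rest, 8 N at the stop, 10 mm in. The hooks clear once both are in 6 mm (40 mm over both); at the stops (32 mm over both) they are a firm handle.
- blue_cover: The same cover with BLUE tabs, on a second green housing of the same kind: to be left alone. Origin and axes as for the yellow cover.
- tray: Shallow aluminium tray fixed to the table, 220 (x) by 200 (y) mm outside, walls 4 mm thick and 18 mm high over the table. Origin: centre of its underside, on the table; z up; its inner floor is 4 mm above the origin.
Not all that is in view belongs to the job. What is shaped like the yellow_cover but purple or turquoise is not meant.

How it is judged (in metres and radians):
On the way, in this order (a step that is already met when the one before it is completed fails the run):
1. the tabs of the yellow cover are squeezed between the fingers while it sits on its housing (contact force between the fingers and yellow_cover above 5 N and distance of yellow_cover from where it was at the start of the episode below 0.015 m), for 0.1 s.
2. the yellow cover is lifted clear of its housing (height (world z) of yellow_cover above 0.075 m), for 0.1 s.
At the end, for the whole second after the job is handed in: The yellow-tabbed cover lies right way up and flat on the tray's floor (within 5 mm of floor height and 4.5 degrees of level), its centre within 40 mm of the tray's centre, at rest and released; the blue-tabbed cover is still clipped on, within 10 mm of where it was (horizontal distance between yellow_cover and tray below 0.04 m and z of yellow_cover in the frame of tray between 0.001 and 0.009 m and angle between yellow_cover's own z axis and vertical below 0.08 rad and linear speed of yellow_cover below 0.02 m/s and distance of blue_cover from where it was at the start of the episode below 0.01 m); the robot touches nothing.
It fails at once if the yellow cover is dropped (falls faster than 0.5 m/s with no finger on it) (contact force between the fingers and yellow_cover below 0.1 N and linear speed of yellow_cover above 0.5 m/s).
It fails at once if the blue cover is taken off (distance of blue_cover from where it was at the start of the episode above 0.015 m).
It also fails if it takes over 38 s, if anything falls off the work surface, if the arm or the gripper's body presses on something with over 40 N, if the wrist force passes 120 N, or if a joint passes its speed limit or range.

## Working session

There is one attempt and no reset: what is moved stays moved. The work goes in short steps, each a Python script; the robot and the scene stay as the last script left them, time stands still between calls to the robot, and variables do not carry over. Pictures are saved under pics/ and viewed, and the job is handed in when it is done.

```bash
mkdir -p pics; python3 - <<'E'
from station import r
import cv2,pickle
d={}
for n in("scene","top"):
    s=r.snapshot(n);d[n]=s;cv2.imwrite(f"pics/{n}0.png",cv2.cvtColor(s["frame"],cv2.COLOR_RGB2BGR))
    print(n,s["fx"],s["cx"],s["cy"],s["R"],s["t"])
pickle.dump(d,open("s0.pkl","wb"))
s=r.sense();print(s["clock"],s["tcp_pos"],s["orientation"],s["opening"])
E
```

```text
scene 348.7143819120038 258.36715156389783 194.94466309902344 [[ 0.04992408  0.9986331   0.01547661]
 [ 0.80522088 -0.03107777 -0.59216004]
 [-0.59086964  0.04202513 -0.80567174]] [-0.00347998 -0.32834844  1.18279322]
top 355.8996436506857 252.30339089956672 191.07121069457617 [[ 0.00854591 -0.9999402   0.00682379]
 [-0.99111352 -0.00937596 -0.13268789]
 [ 0.13274394 -0.00562922 -0.99113438]] [-0.03027798  0.48105353  0.85333115]
0.1 [0.17550161 0.57381473 0.4036338 ] [-1.79900517e+02 -3.14511515e-03  1.62994543e+02] 0.08792372475137408
```

View pics/scene0.png

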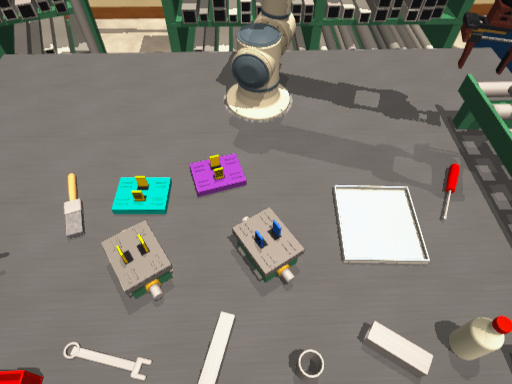

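View pics/top0.png

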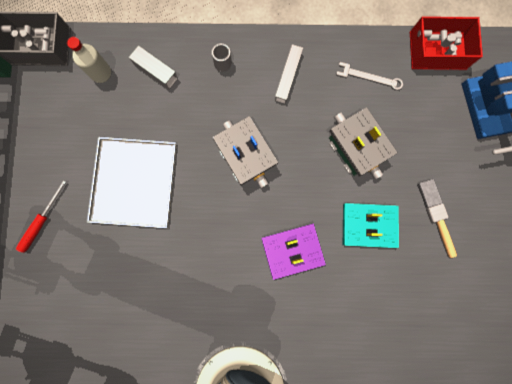

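```bash
python3 - <<'E'
import pickle,cv2,numpy as np
d=pickle.load(open("s0.pkl","rb"))
a=d["top"]["frame"][95:190,315:410];b=d["scene"]["frame"][210:305,92:187]
im=np.hstack([cv2.resize(x,None,fx=4.2,fy=6 if 0 else 4.2,interpolation=cv2.INTER_CUBIC) for x in(a,b)])
cv2.imwrite("pics/z0.png",cv2.cvtColor(im,cv2.COLOR_RGB2BGR))
for n,(x0,x1,y0,y1) in {"top":(315,410,95,190),"scene":(92,187,210,305)}.items():
    f=d[n]["frame"];h=cv2.cvtColor(f,cv2.COLOR_RGB2HSV)
    m=cv2.inRange(h,(20,150,60),(35,255,255));mm=np.zeros_like(m);mm[y0:y1,x0:x1]=m[y0:y1,x0:x1]
    k,l,st,c=cv2.connectedComponentsWithStats(mm)
    for i in range(1,k):
        if st[i,4]>5:
            p=np.argwhere(l==i)[:,::-1].astype(np.float32);print(n,st[i],c[i],cv2.minAreaRect(p))
E
```

```text
top [369 127  12  13  84] [374.44047619 133.07142857] ((374.67999267578125, 133.23997497558594), (9.600000381469727, 8.800000190734863), 53.13010025024414)
top [353 137  11  13  52] [358.5        142.80769231] ((358.1153869628906, 142.92306518554688), (11.09400463104248, 7.488452911376953), 56.3099365234375)
scene [138 235  11  17  55] [142.94545455 243.47272727] ((142.64967346191406, 243.19105529785156), (18.834850311279297, 3.0327303409576416), 61.38954162597656)
scene [116 246  12  18  64] [121.703125 254.4375  ] ((121.70001983642578, 254.4000244140625), (19.230182647705078, 3.5777084827423096), 63.43495178222656)
scene [145 279  16  13  58] [151.39655172 283.67241379] ((152.1029510498047, 284.3382568359375), (6.173949241638184, 15.60637092590332), 59.036251068115234)
```

View pics/z0.png

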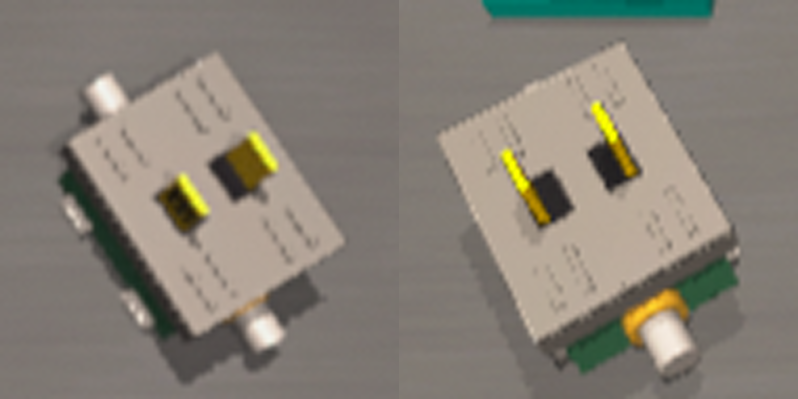

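```bash
cat > h.py <<'E'
import numpy as np,cv2
def ray(s,uv,z):
    uv=np.atleast_2d(uv).astype(float);R=np.array(s["R"]);t=np.array(s["t"])
    d=np.c_[(uv[:,0]-s["cx"])/s["fx"],(uv[:,1]-s["cy"])/s["fy"],np.ones(len(uv))]@R
    c=-R.T@t
    return c+d*((z-c[2])/d[:,2])[:,None]
E
python3 - <<'E'
import pickle,cv2,numpy as np
from h import ray
np.set_printoptions(precision=4,suppress=True)
d=pickle.load(open("s0.pkl","rb"))
def rep(n,P):
    e=P-np.roll(P,-1,0);print(n,"centre",P.mean(0),"sides",np.linalg.norm(e[:,:2],axis=1),"ang",np.degrees(np.arctan2(e[:,1],e[:,0]))%180); 
T=np.array([(215,52),(345,240),(195,335),(68,150)])/4.2+(315,95)-.4
S=(np.array([(622,42),(738,235),(535,345),(440,135)])-(399,0))/4.2+(92,210)-.4
rep("top",ray(d["top"],T,.074));rep("scene",ray(d["scene"],S,.074))
for n,(x0,x1,y0,y1) in {"top":(345,392,118,155),"scene":(110,160,225,268)}.items():
    h=cv2.cvtColor(d[n]["frame"],cv2.COLOR_RGB2HSV)
    m=cv2.inRange(h,(24,150,190),(35,255,255));mm=np.zeros_like(m);mm[y0:y1,x0:x1]=m[y0:y1,x0:x1]
    k,l,st,c=cv2.connectedComponentsWithStats(mm)
    big=[i for i in range(1,k) if st[i,4]>5];print(n,st[big],c[big])
    if n=="top":
        P=ray(d[n],c[big],.112);print(P,P.mean(0),np.linalg.norm(P[0]-P[1]),np.degrees(np.arctan2(*(P[0]-P[1])[1::-1])))
for n,(x0,x1,y0,y1) in {"top":(80,185,130,235),"scene":(325,435,178,270)}.items():
    f=d[n]["frame"];m=np.zeros(f.shape[:2],np.uint8);m[y0:y1,x0:x1]=(f[y0:y1,x0:x1].min(2)>150)*255
    m=cv2.morphologyEx(m,cv2.MORPH_CLOSE,np.ones((7,7)))
    c=max(cv2.findContours(m,0,2)[0],key=cv2.contourArea);q=cv2.approxPolyDP(cv2.convexHull(c),6,True)[:,0];print(q.tolist())
    rep("tray "+n,ray(d[n],q,.018))
E
```

```text
top centre [ 0.6015 -0.2939  0.074 ] sides [0.1324 0.1045 0.1287 0.1059] ang [ 32.4466 122.5605  33.006  124.5412]
scene centre [ 0.6072 -0.2932  0.074 ] sides [0.139  0.1056 0.1357 0.1021] ang [ 32.2545 120.157   30.7903 121.9754]
top [[375 127   6   8  15]
 [358 137   6   9  16]] [[377.3333 130.7333]
 [360.5    141.    ]]
[[ 0.6146 -0.3143  0.112 ]
 [ 0.5897 -0.2744  0.112 ]] [ 0.6021 -0.2944  0.112 ] 0.04705131216000417 -58.032448653288284
scene [[138 235   6   9  24]
 [116 246   7  10  25]] [[140.6667 238.875 ]
 [119.2    250.36  ]]
[[98, 137], [175, 142], [166, 227], [87, 222]]
tray top centre [0.5052 0.2798 0.018 ] sides [0.1986 0.2182 0.1973 0.2186] ang [ 86.7804 176.2537  86.8986 176.6044]
[[334, 186], [407, 186], [429, 260], [345, 259]]
tray scene centre [0.5104 0.28   0.018 ] sides [0.1987 0.2189 0.1968 0.2154] ang [ 87.8254 176.1334  86.8247 176.6017]
```

The top view puts the yellow cover's tab edges at (377,131) and (360,141), and the tray at (87–175,137–227). The measured tab spacing is 47.05 mm against 47 expected, and the tray sides are 198 x 218 mm. The two views differ by about 5 mm in x, so I'll average them. Cover: (0.604, -0.294), yaw 32°. Tray: (0.508, 0.280).

```bash
python3 - <<'E'
from station import r
import cv2,numpy as np
np.set_printoptions(precision=4,suppress=True)
P=[.604,-.294]
for z in(.4,.263): print(r.inverse_kinematics(P+[z],[180,0,32]))
print(r.inverse_kinematics([.508,.28,.215],[180,0,-3.4]))
r.reach(P+[.33],[180,0,32])
s=r.sense();print(s["clock"],s["tcp_pos"],s["orientation"])
fs=[]
for n in("scene","top"):
    f=r.snapshot(n)["frame"]
    fs.append(cv2.resize(f[170:330,60:220] if n=="scene" else f[60:220,290:450],(400,400)))
cv2.imwrite("pics/above.png",cv2.cvtColor(np.hstack(fs),cv2.COLOR_RGB2BGR))
E
```

```text
[-28.8559  16.615   58.1669  -0.     105.2181  29.1441]
[-28.8559  17.1917  71.3657  -0.      91.4426  29.1441]
[ 25.5024   4.8303  90.2665  -0.      84.9033 118.9024]
3.4833 [ 0.6043 -0.2932  0.3302] [179.9967  -0.0138  32.0771]
```

View pics/above.png

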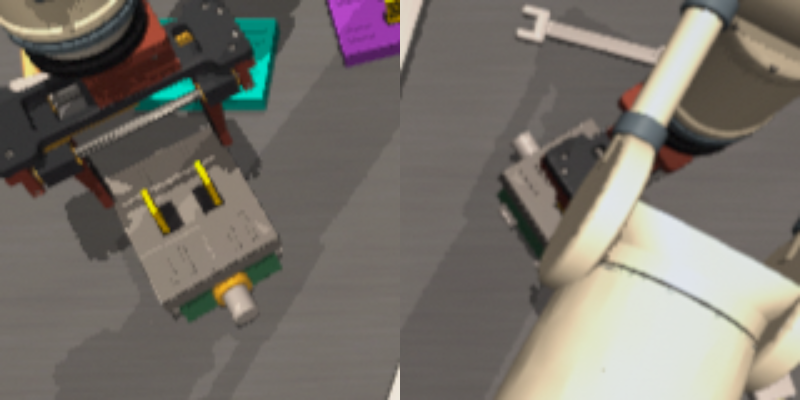

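The jaws straddle the tabs' axis, with the fingertips in the left half at about (108,200) and (228,145). Next I descend.

```bash
python3 - <<'E'
from station import r
import cv2,numpy as np
np.set_printoptions(precision=4,suppress=True)
r.servo_line([.604,-.294,.263],speed=.06)
s=r.sense();print(s["clock"],s["tcp_pos"],s["contact_force"])
f=r.snapshot("scene")["frame"]
cv2.imwrite("pics/down.png",cv2.cvtColor(cv2.resize(f[190:310,70:230],(800,600),interpolation=cv2.INTER_CUBIC),cv2.COLOR_RGB2BGR))
E
```

```text
4.85 [ 0.6041 -0.2941  0.2637] [-0.744 -0.034  0.316]
```

View pics/down.png

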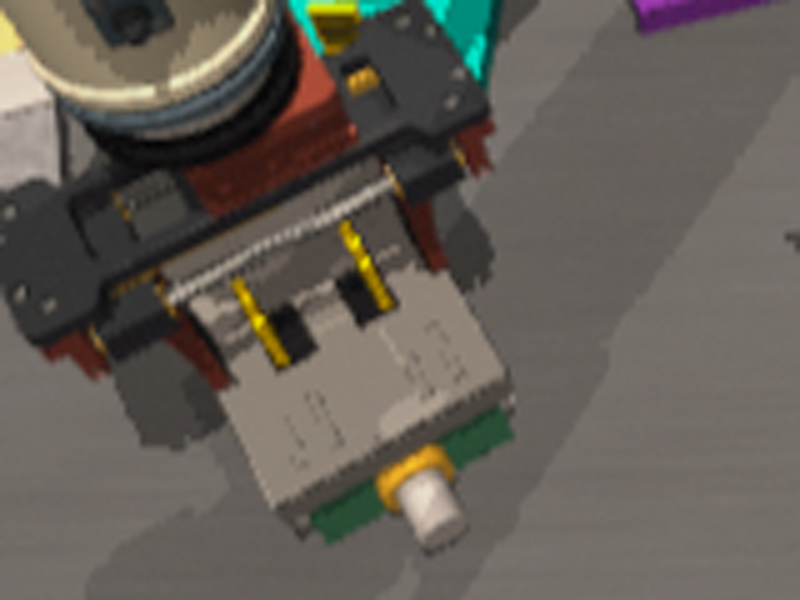

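The tabs are at (262,322) and (367,265), centred between the fingers at about (210,370) and (430,250). Now I squeeze.

```bash
python3 - <<'E'
from station import r
import cv2,numpy as np
np.set_printoptions(precision=4,suppress=True)
r.grab(35); r.wait(.3)
s=r.sense();print(s["clock"],s["tcp_pos"],s["contact_force"],s["torque"],s["opening"])
f=r.snapshot("scene")["frame"]
cv2.imwrite("pics/grab.png",cv2.cvtColor(cv2.resize(f[190:310,70:230],(800,600),interpolation=cv2.INTER_CUBIC),cv2.COLOR_RGB2BGR))
E
```

```text
6.1833 [ 0.6041 -0.294   0.2636] [-1.2212  0.5472  4.5797] [ 0.0853  0.3049 -0.0196] 0.029539971991299437
```

View pics/grab.png

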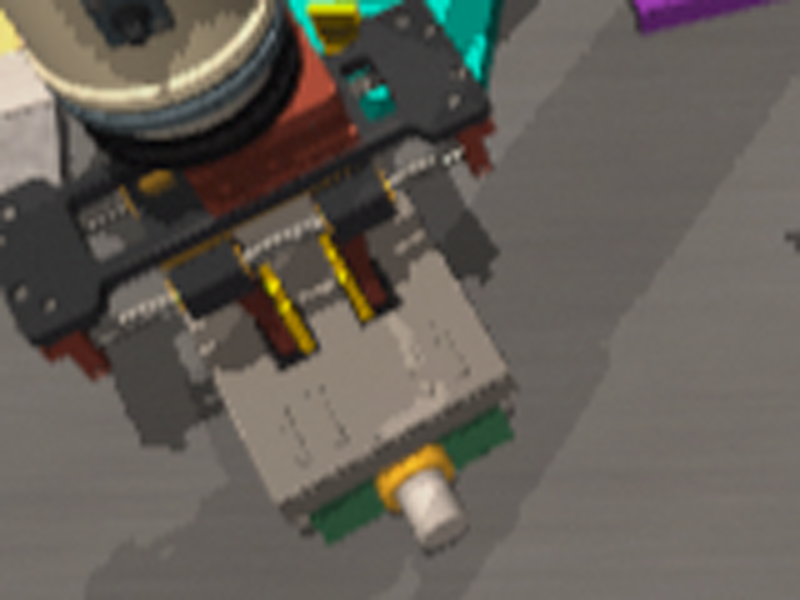

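Both tabs are fully in, at (290,310) and (348,275), held by the pads at an opening of 29.5 mm. Now I lift.

```bash
python3 - <<'E'
from station import r
import cv2,numpy as np
np.set_printoptions(precision=4,suppress=True)
r.servo_line([.604,-.294,.303],speed=.06)
s=r.sense();print(s["clock"],s["tcp_pos"],s["contact_force"],s["torque"],s["opening"])
r.servo_line([.604,-.294,.38],speed=.15)
s=r.sense();print(s["clock"],s["tcp_pos"],s["contact_force"],s["torque"],s["opening"])
f=r.snapshot("scene")["frame"]
cv2.imwrite("pics/lift.png",cv2.cvtColor(cv2.resize(f[160:310,50:250],(800,600),interpolation=cv2.INTER_CUBIC),cv2.COLOR_RGB2BGR))
E
```

```text
7.05 [ 0.604  -0.2938  0.3027] [-0.0203  0.2045 -2.0403] [-0.0392  0.0931  0.0182] 0.029451042907491277
7.7167 [ 0.604  -0.294   0.3789] [ 1.1066 -0.8862 -2.5164] [-0.0449  0.0759  0.0222] 0.029554238651692176
```

View pics/lift.png

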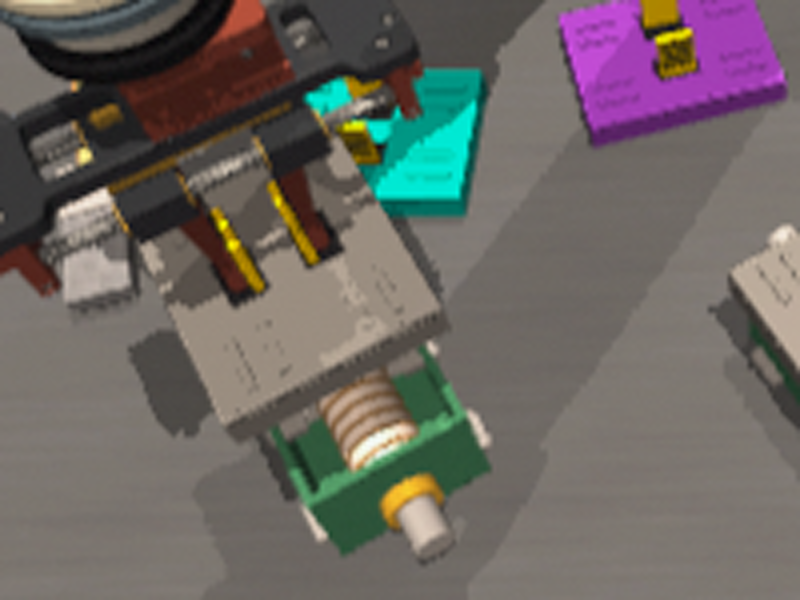

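The cover is off and level, with the housing's filter visible at (365,420) and a 2 N load. Next I carry it to the tray.

```bash
python3 - <<'E'
from station import r
import cv2,numpy as np
np.set_printoptions(precision=4,suppress=True)
r.reach([.508,.28,.36],[180,0,86.6])
s=r.sense();print(s["clock"],s["tcp_pos"],s["contact_force"],s["opening"])
r.servo_line([.508,.28,.235],speed=.12)
s=r.sense();print(s["clock"],s["tcp_pos"],s["contact_force"],s["opening"])
f=r.snapshot("scene")["frame"]
cv2.imwrite("pics/over.png",cv2.cvtColor(cv2.resize(f[140:290,280:480],(800,600),interpolation=cv2.INTER_CUBIC),cv2.COLOR_RGB2BGR))
E
```

```text
9.8583 [0.5085 0.2792 0.36  ] [-0.8913  0.1437 -2.6211] 0.029628812790699618
11.05 [0.5083 0.2801 0.2362] [-0.5862 -0.067  -2.0558] 0.02956221303163389
```

View pics/over.png

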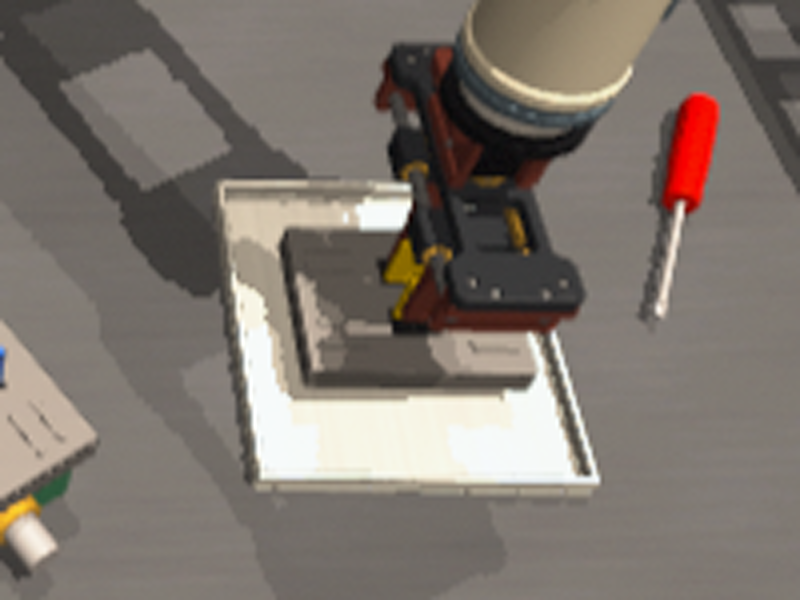

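The cover sits inside the tray outline, near edge (305–535,385), about 20 mm above the floor. I'll lower it slowly and stop on contact.

```bash
python3 - <<'E'
from station import r
import numpy as np
np.set_printoptions(precision=4,suppress=True)
r.servo_line([.508,.28,.219],speed=.04); r.wait(.2)
b=r.sense()["contact_force"][2];print(b,r.sense()["tcp_pos"])
for z in np.arange(.2175,.2119,-.001):
    r.servo_line([.508,.28,z],speed=.01); r.wait(.15)
    s=r.sense();print(s["clock"],s["tcp_pos"],s["contact_force"])
    if s["contact_force"][2]-b>3: break
E
```

```text
-1.7213174509012514 [0.5081 0.2801 0.2193]
12.3 [0.508  0.28   0.2175] [-0.171   0.5403 -2.0974]
12.7 [0.508  0.28   0.2165] [ 0.5823 -0.1009 -1.8096]
13.1 [0.5081 0.28   0.2156] [-0.1097 -0.2933 -0.217 ]
13.5 [0.508  0.28   0.2156] [-2.7871 -0.917   5.7113]
```

Contact came at TCP z = 0.2156, as predicted. I'll release, retreat and check.

```bash
python3 - <<'E'
from station import r
import cv2,numpy as np,pickle
np.set_printoptions(precision=4,suppress=True)
r.let_go(); r.wait(.3)
s=r.sense();print(s["clock"],s["contact_force"],s["opening"])
r.servo_line([.508,.28,.33],speed=.08)
r.reach([.40,-.05,.42],[180,0,86.6]); r.wait(.3)
s=r.sense();print(s["clock"],s["tcp_pos"],s["contact_force"])
d={}
for n in("scene","top"):
    d[n]=r.snapshot(n);cv2.imwrite(f"pics/{n}_end.png",cv2.cvtColor(d[n]["frame"],cv2.COLOR_RGB2BGR))
pickle.dump(d,open("s1.pkl","wb"))
E
```

```text
14.8083 [-0.1283  0.0642  0.9933] 0.0873510213607512
18.0417 [ 0.4003 -0.0496  0.4197] [0.1867 0.2253 0.1011]
```

View pics/scene_end.png

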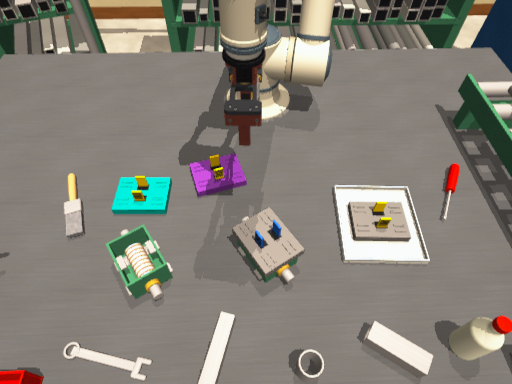

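View pics/top_end.png

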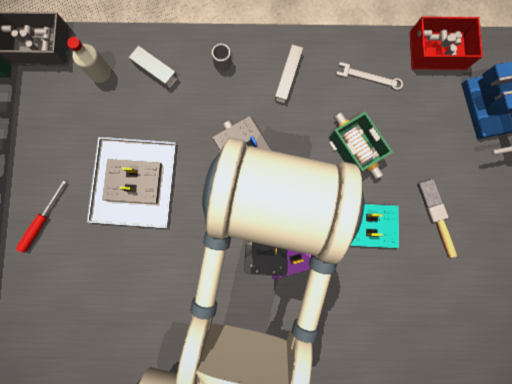

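The cover lies flat in the tray (top view ~(104–159,160–205)). The blue cover is unchanged at scene (268,243). A quick numeric check, then I hand in.

```bash
python3 - <<'E'
import pickle,cv2,numpy as np
from h import ray
np.set_printoptions(precision=4,suppress=True)
d=pickle.load(open("s1.pkl","rb"));d0=pickle.load(open("s0.pkl","rb"))
for n,(x0,x1,y0,y1) in {"top":(96,168,146,218),"scene":(343,415,193,252)}.items():
    f=d[n]["frame"];m=np.zeros(f.shape[:2],np.uint8);m[y0:y1,x0:x1]=(f[y0:y1,x0:x1].min(2)<185)*255
    m=cv2.morphologyEx(m,cv2.MORPH_OPEN,np.ones((5,5)))
    c=max(cv2.findContours(m,0,2)[0],key=cv2.contourArea);q=cv2.approxPolyDP(cv2.convexHull(c),5,True)[:,0]
    P=ray(d[n],q,.026);print(n,q.tolist(),P.mean(0),np.linalg.norm((P-np.roll(P,-1,0)),axis=1))
a,b=[x["scene"]["frame"][205:285,228:306].astype(int) for x in(d0,d)]
D=abs(a-b).max(2);print("blue diff px>40:",(D>40).sum(),"of",D.size)
def bl(x): 
    m=cv2.inRange(cv2.cvtColor(x["scene"]["frame"],cv2.COLOR_RGB2HSV),(100,150,60),(130,255,255));m[:,:228]=0;m[:,306:]=0;m[:205]=0;m[285:]=0
    return np.argwhere(m)[:,::-1].mean(0)
print(bl(d0),bl(d))
E
```

```text
top [[107, 160], [161, 163], [158, 204], [103, 200]] [0.5033 0.2754 0.026 ] [0.1367 0.1041 0.1374 0.1018]
scene [[401, 204], [408, 241], [351, 237], [349, 202]] [0.516  0.2734 0.026 ] [0.1084 0.1358 0.1037 0.1339]
blue diff px>40: 0 of 6240
[269.6889 232.5407] [269.6889 232.5407]
```

```bash
python3 - <<'E'
from station import r
r.hand_in();s=r.sense();print(s["clock"],s["contact_force"])
E
```

```text
the job is handed in; nothing more can be done
the job is handed in; nothing more can be done
```

I squeezed the yellow tabs to their stops (29.5 mm opening at 35 N) and lifted the cover straight up. I carried it to the tray, lowered it until it touched the floor at the predicted height, then let go and moved the arm clear. The job was handed in a little after 18 s on the robot's clock (limit 38 s); the hand-in gives no verdict.

- **Yellow cover:** it lies flat and right way up, about 5–9 mm from the tray's centre (limit 40 mm). The top and scene views disagree by about 13 mm in x on where it lies, (0.503, 0.275) and (0.516, 0.273). Part of that is a roughly 5 mm offset between the two cameras, which also showed at the start. I did not settle the rest, but each view alone keeps it well within the limit.
- **Blue cover:** it has not moved; no pixels around it changed by more than the threshold, and its tabs' centre is the same to the pixel.
- **Robot:** it was clear of everything before hand-in, with about 0.3 N of contact force. The force reading I tried to take after hand-in was refused.

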